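# Weigh the bun foot on the parcel scale

## Robot

A 6-joint arm with a two-finger parallel gripper is mounted at the origin on the work surface. World frame = base frame: x ahead of the robot, y to its left, z up, the work surface at z = 0. Lengths are in m, angles in rad, forces in N, time in s.
With the tool pointing down it reaches from about 0.3 to 1 m from the base axis. Payload 5.1 kg.
Tool frame: the origin (TCP) lies midway between the tips of the shut fingers; the grasp point (between the pads) lies behind it (robot.grip_point_offset is the z of the grasp point in the tool frame, in m); z points along the fingers, y is the line along which they close (so a half turn about z gives the same grasp; the last joint's range is limited). The gripper opens to 95 mm and grips with 3 to 60 N. Pads are 20 mm wide; open, the fingers measure 119 mm over their backs; the gripper's body (75 mm by 180 mm) begins 59 mm behind the grasp point.
Start: joints at [1.063, 0.124, 1.65, -0, 1.367, -0.083], TCP at [0.268, 0.592, 0.215] pointing down, gripper open.
Joint ranges: [-2.61, 2.61], [-1.02, 2.33], [0.03, 2.71], [-1.35, 4.49], [0.32, 2.68], [-2.91, 2.91]. Speed limits (rad/s): [2.57, 2.57, 3.14, 3.14, 3.14, 3.14].

## Interface

Orientations are given as [roll, pitch, yaw] about the fixed x, y, z axes, in that order (R = Rz(yaw) Ry(pitch) Rx(roll)).
In Python, from workcell import robot gives the robot as it stands.
- The arm moves only by the tool apply_moves, never from a script. Its argument "commands" is a list that holds one entry, the list of rows, each a list of 7 numbers: the shift along the world's x, y, z in mm, then the turn, a rotation vector about the world's x, y, z in rad, then the opening, from 0 (shut) to 1 (fully open). A call has exactly 10 rows; each row is the pose to reach, as a shift and turn from the pose commanded when the call began; what a row does not reach only later rows make up. A row lasts 1/8 s, in which the tool goes at most 62.5 mm and 10.7 degrees, less where a joint would pass 70% of its speed; a pose out of reach is approached as far as the arm can. A call with a gripper value outside its range is refused whole. The fingers move at their own pace and stop on an object; "squeeze" is the grip in N (left out, the last holds). Time passes only in rows, so rows that repeat a pose let the fingers close, or fill a call up. It gives the time, the measured TCP pose, the force, the opening and the grip force at its end, in the units of the state.
- robot.observe(): the state, without advancing time (a new reading comes with each control period).
- robot.capture(name): name is "scene" or "top" or "wrist"; returns (picture, depth): 400x640x3 uint8, red, green, blue; 400x640 float32, m along the optical axis (not along the pixel's ray), 0 where there is no reading.
- robot.camera_params(name): a dict with "fx", "fy", "cx", "cy" (pixels), "R" (3x3) and "t" (3): a world point X has camera coordinates R X + t. Camera axes: x right, y down, z forward; pixel columns grow to the right and rows downward; lengths in m; the calibration is good to about 2 mm. A picture is of the moment at which its call begins: read the wrist's pose just before it. camera_params takes no time and is no camera call; for the wrist camera it gives the pose at the moment of the call.
- robot.finish_job(): hands the job in; it is judged then, once.
The state is a dict: "clock": time; "qpos": joint angles; "joint_vel": joint speeds; "effort": joint torques, N m; "tcp_pos": TCP position; "orientation": TCP orientation; "wrist_force": force on the tool from outside, world axes, zero at the start; "torque": the same for the moment, N m; "gripper_width": finger opening in m; "gripper_force": force on a finger pad.
Only numpy, scipy, OpenCV 4.12 (cv2) and the standard library are available. Lean on these libraries where they do the work, as an engineer would, in place of code of your own. Each camera call takes 0.05 s, during which the arm holds its last target. There are 200 camera calls.

## Task

Weigh the round bun foot for shipping: first turn the bench isolator on, so that the scale zeroes itself empty, then lift the bun foot out of the bin and set it down gently, upright, on the middle of the scale's platform. Leave the isolator on, the other two feet in the bin, and the bin and the tape gun where they are.

Things in the scene. Friction and masses are not known exactly. Their poses are not given: they have to be found in the camera images.
- isolator_handle (a joint): black rotary handle on top of the isolator, a grey switch box 130 x 90 x 62 mm screwed flat to the counter between bin and scale. 0 rad = off, 1.571 = on, growing clockwise seen from above, with stops at both ends. An over-centre spring (about 0.12 N m at the ends, none half way) returns it to off before half way and snaps it on past half way; it stays there.
- isolator_grip (a point): on the handle's turning axis, 90 mm above the counter, inside its upright grip bar; turns with the handle, y along the bar, z up. The bar is 50 mm long, 13 mm wide and stands from 70 to 100 mm above the counter, on a disc 48 mm across whose top is at 70 mm. Off, the bar lies across the long side of the box; on, along it.
- scale: parcel scale fixed on the counter; origin under its centre, on the counter. Flat metal platform 280 mm (its x) by 260 mm (its y), top 63 mm above the counter; a black display head 45 x 130 x 42 mm stands before its -x side, 168 mm from the origin. Bin and scale may be on either side of the isolator.
- scale_pan (a point): centre of the top face of the scale's platform, z up, x and y along its sides.
- bin: loose grey open plastic container, outside 300 mm (its x) by 200 mm (its y) by 75 mm high, walls and floor 4 mm; origin under its centre. The three feet stand in it in a row along its x, about 88 mm apart, in any order, each within 20 mm of its centre line.
- bun_foot: the foot to weigh: round turned bun foot of pale wood, bulging to 58 mm diameter at 31 mm above its base, 60 mm high, base 34 mm across, with a steel stud 8 mm thick and 20 mm long standing up from its top centre; about 110 g. Origin at the centre of its base, z up along the stud.
- block_foot: square foot of the same wood, 50 x 50 x 52 mm, with the same stud on top; origin at the centre of its base. Stays in the bin.
- cone_foot: slender tapered round foot of the same wood, 27 mm across at the base and 47 mm at the top, 60 mm high, with the same stud; origin at the centre of its base. Stays in the bin.
- tape_gun: bystander: red hand tape dispenser with a roll of packing tape, lying on its side beyond the isolator, about 170 x 180 mm and 58 mm high; origin under its middle. (Not listed: a roll of stretch film, 80 mm across and 187 mm high, stands well to the right of the work, at y about -0.6 m, out of the way.)
Things that resemble listed ones, but are neither listed nor needed, are in the scene too. Leave any orange look-alike of the bun_foot alone. Leave any black look-alike of the cone_foot alone.

How it is judged:
By the outcome, as a careful person would: the job done as asked, in the order asked, and still so for the second after the job is handed in, with the robot touching nothing.
It also fails if it takes over 64 s, if anything falls off the work surface, if the arm or the gripper's body presses on something with over 40 N, if the wrist force passes 120 N, or if a joint passes its speed limit or range.

## Working session

There is one attempt and no reset: what is moved stays moved. The work goes in short steps, Python scripts to look and compute and a tool call to move; the robot and the scene stay as the last step left them, time stands still between calls to the robot, and variables do not carry over. Pictures are saved under pics/ and viewed, at most 10 in all, crops included, and the job is handed in when it is done.

Besides the shell and the picture viewer there is one more tool, called after "Emit:" as name(argument=value, ...), one argument or row to a line, values as JSON. apply_moves: Moves the arm, as the interface text tells. Its arguments: {"type":"object","properties":{"commands":{"type":"array"},"squeeze":{"type":"number"}},"required":["commands"]}

```bash
mkdir -p pics; ls
cat > h.py <<'E'
import numpy as np,cv2
from workcell import robot
def cap(n):
    P=robot.camera_params(n);im,d=robot.capture(n);return P,im,d
def pts(P,d):
    v,u=np.mgrid[:d.shape[0],:d.shape[1]]
    c=np.stack([(u-P['cx'])/P['fx']*d,(v-P['cy'])/P['fy']*d,d],-1)
    return (c-np.array(P['t']))@np.array(P['R'])
def ray(P,u,v,z):
    R=np.array(P['R']);o=-R.T@np.array(P['t']);r=R.T@np.array([(u-P['cx'])/P['fx'],(v-P['cy'])/P['fy'],1])
    return o+r*(z-o[2])/r[2]
E
python3 - <<'E'
from h import *
for n in ['top','scene']:
    P,im,d=cap(n); np.savez(n+'.npz',im=im,d=d,**P)
    cv2.imwrite(f'pics/{n}.png',im[...,::-1]); print(n,-np.array(P['R']).T@P['t'],P['fx'])
print(robot.observe(),robot.grip_point_offset)
E
```

```text
pics
top [0.48961151 0.02675109 1.30205974] 446.6912828387229
scene [1.7467808  0.06353747 0.96110243] 517.2897466768156
{'clock': 0.1, 'qpos': array([ 1.06340629e+00,  1.24467333e-01,  1.65152876e+00, -2.80545073e-05,
        1.36751099e+00, -8.26281451e-02]), 'joint_vel': array([ 2.52410774e-05, -1.14036367e-03, -3.94104872e-03, -2.83367995e-03,
        2.93071194e-04,  6.22010366e-04]), 'effort': array([ 1.22475649e-04, -4.18883085e+01, -3.61094856e+01,  7.76600442e-02,
        4.61536541e-02, -6.95721633e-05]), 'tcp_pos': array([0.26763388, 0.59170509, 0.21349734]), 'orientation': array([-3.13968249e+00, -1.30633761e-04,  2.71683633e+00]), 'wrist_force': array([-0.72173023, -0.69415944, -0.35955374]), 'torque': array([ 0.00590774, -0.00761197, -0.0125845 ]), 'gripper_force': 0.0, 'gripper_width': 0.09495983354567021} -0.0188
```

View pics/top.png

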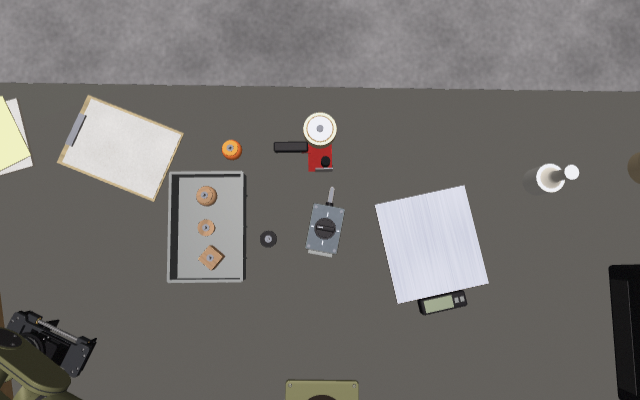

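View pics/scene.png

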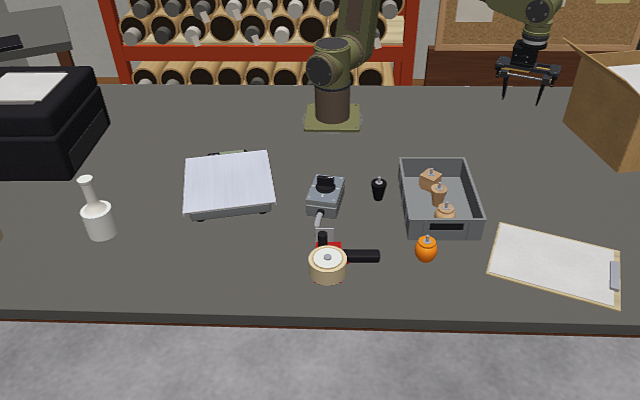

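Top view: three pale feet stand in the bin, at (206,196) large and round, (206,228) small and round, and (211,258) square. The orange look-alike is at (232,149) and the black cone at (268,239). The isolator knob is at (325,229), the scale's middle about (432,244), and the tape gun at (320,140). The bun should be the foot at (206,196); I'll confirm that with a crop and measure.

Run:
```python
from h import *
T=dict(np.load('top.npz'));S=dict(np.load('scene.npz'))
a=cv2.resize(T['im'][165:290,160:350],None,fx=4,fy=4,interpolation=cv2.INTER_CUBIC)[:,:,::-1]
b=cv2.resize(S['im'][150:250,300:490],None,fx=4,fy=4,interpolation=cv2.INTER_CUBIC)[:,:,::-1]
cv2.imwrite('pics/crop.png',cv2.resize(np.vstack([a,b]),(500,592)))
X=pts(T,T['d']); XS=pts(S,S['d'])
hsv=cv2.cvtColor(T['im'],cv2.COLOR_RGB2HSV)
def comps(m,box,mn=20):
    k=np.zeros_like(m,np.uint8);x0,y0,x1,y1=box;k[y0:y1,x0:x1]=m[y0:y1,x0:x1]
    cs,_=cv2.findContours(k,cv2.RETR_EXTERNAL,cv2.CHAIN_APPROX_NONE)
    for c in cs:
        if cv2.contourArea(c)<mn: continue
        mm=np.zeros_like(k);cv2.drawContours(mm,[c],-1,1,-1);z=X[mm>0]
        (u,v),_,_=r=cv2.minAreaRect(c)
        print(r,'area',cv2.contourArea(c),'zmax',np.percentile(z[:,2],[50,95]),'ray',ray(T,u,v,np.percentile(z[:,2],60)))
        yield r,z
print('feet')
for r,z in comps((hsv[...,1]>70)&(hsv[...,0]<20),(170,175,245,282)): pass
print('scale')
for r,z in comps((np.abs(X[...,2]-.063)<.012),(365,175,500,310),500):
    bx=cv2.boxPoints(r);q=np.array([ray(T,u,v,.063) for u,v in bx]);print(q.round(4),np.linalg.norm(np.diff(q,axis=0),axis=1))
print('handle')
for r,z in comps((T['im'].max(2)<60),(305,205,345,252)): pass
print('bar')
for r,z in comps(X[...,2]>.085,(305,205,345,252),10):
    q=np.array([ray(T,u,v,.1) for u,v in cv2.boxPoints(r)]);print(q.round(4),np.linalg.norm(np.diff(q,axis=0),axis=1),z.mean(0))
print('box')
for r,z in comps((np.abs(X[...,2]-.062)<.008)|(X[...,2]>.062),(305,202,345,258),100):
    q=np.array([ray(T,u,v,.062) for u,v in cv2.boxPoints(r)]);print(q.round(4),np.linalg.norm(np.diff(q,axis=0),axis=1))
print('bin')
for r,z in comps(X[...,2]>.06,(155,160,260,290),100):
    q=np.array([ray(T,u,v,.075) for u,v in cv2.boxPoints(r)]);print(q.round(4),np.linalg.norm(np.diff(q,axis=0),axis=1))
# stud highs, from both cameras
for nm,C,Y,px in [('top',T,X,(206,196)),('scene',S,XS,(446,210))]:
    u,v=px;p=Y[v-15:v+16,u-15:u+16].reshape(-1,3);p=p[p[:,2]>.062];p=p[p[:,2]<.1];print(nm,len(p),p.mean(0),p.max(0),p.min(0))
# scale and knob heights in scene view
for u,v in [(230,180),(326,181),(325,190)]: print('scene',XS[v,u])
```

```text
feet
((211.016357421875, 257.1803283691406), (18.949460983276367, 19.9737548828125), 39.80556869506836) area 340.5 zmax [0.05434047 0.05943061] ray [0.44546357 0.31135788 0.05497615]
((206.0, 227.5), (15.0, 16.0), 90.0) area 193.5 zmax [0.06270144 0.06973608] ray [0.52702277 0.32599118 0.0634226 ]
((206.3500213623047, 195.54998779296875), (18.973661422729492, 19.922346115112305), 71.56504821777344) area 287.5 zmax [0.06058053 0.06756941] ray [0.61594005 0.32849605 0.06173552]
scale
((431.0411071777344, 243.80490112304688), (102.13731384277344, 94.47771453857422), 77.125) area 9305.5 zmax [0.06169874 0.06582926] ray [ 0.48965555 -0.29721018  0.06232356]
[[ 0.5967 -0.1377  0.063 ]
 [ 0.6593 -0.3963  0.063 ]
 [ 0.384  -0.4543  0.063 ]
 [ 0.3243 -0.2003  0.063 ]] [0.26604436 0.28132578 0.26090221]
handle
((324.699951171875, 230.09999084472656), (18.667619705200195, 10.465181350708008), 8.130102157592773) area 33.0 zmax [0.09657538 0.10094389] ray [ 0.52296691 -0.00135027  0.09702126]
bar
((324.9120178222656, 227.98399353027344), (18.24631690979004, 4.829906940460205), 10.30484676361084) 
[... 521 characters left out ...]
74  0.062 ]
 [ 0.4574 -0.0346  0.062 ]] [0.12938668 0.09018638 0.12932396]
bin
((204.5, 226.5), (111.0, 77.0), 90.0) area 8251.5 zmax [0.00493434 0.07464763] ray [0.53155735 0.34403281 0.00705276]
[[0.6814 0.439  0.075 ]
 [0.6843 0.2263 0.075 ]
 [0.3804 0.2181 0.075 ]
 [0.3781 0.4261 0.075 ]] [0.21266135 0.3039888  0.208014  ]
top 118 [0.6186945  0.33411686 0.06592584] [0.6368971  0.35449029 0.08518189] [0.59755844 0.31383985 0.06206622]
scene 255 [0.65653058 0.32843518 0.06890941] [0.68794279 0.36528356 0.08432517] [0.59642856 0.28463085 0.06201561]
scene [ 0.50157243 -0.29018457  0.06316307]
scene [ 5.37584241e-01 -5.33307240e-04  9.00925582e-02]
scene [ 0.55455993 -0.00297591  0.07034568]
```

View pics/crop.png

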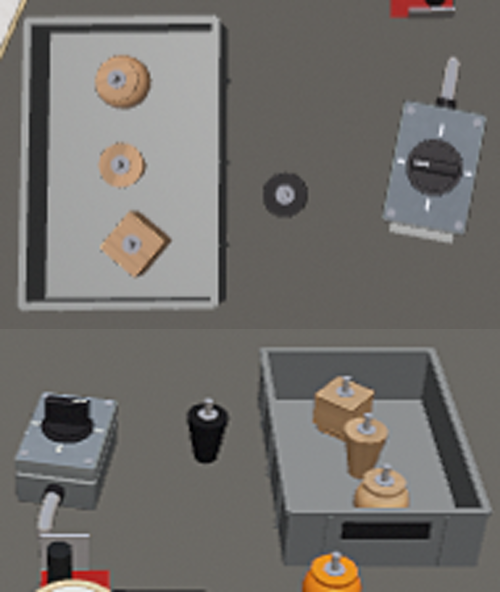

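The crop confirms it. The foot at (206,196) has the bulging round profile, (206,228) is the tapered cone and (211,258) is the square block. The orange bun and the black cone stand outside the bin. The isolator bar is off, centred near (0.5286, -0.002) with its direction about 80°. The platform is 63 mm high and the bar top about 100 mm, both matching the text. I'm moving over the isolator now.

Emit:
apply_moves(
  commands=[
    [[24,-54,0,0,0,-0.14,1],[48,-108,0,0,0,-0.28,1],[72,-162,0,0,0,-0.42,1],[96,-216,0,0,0,-0.56,1],[120,-270,0,0,0,-0.7,1],[144,-324,0,0,0,-0.84,1],[168,-378,0,0,0,-0.98,1],[192,-432,0,0,0,-1.12,1],[210,-480,0,0,0,-1.24,1],[225,-510,0,0,0,-1.318,1]],
  ],
  squeeze=20,
)

```text
clock: 1.35
tcp_pos: [0.4931, 0.08, 0.2142]
orientation: [-3.141, 0.0, 1.394]
wrist_force: [0.4, -0.0, 0.1]
gripper_width: 0.0951
gripper_force: 0.0
```

Emit:
apply_moves(
  commands=[
    [[15,-40,0,0,0,0,1],[30,-70,0,0,0,0,1],[36,-84,0,0,0,0,1],[36,-84,0,0,0,0,1],[36,-84,0,0,0,0,1],[36,-84,0,0,0,0,1],[36,-84,0,0,0,0,1],[36,-84,0,0,0,0,1],[36,-84,0,0,0,0,1],[36,-84,0,0,0,0,1]],
  ],
)

```text
clock: 2.6
tcp_pos: [0.5289, -0.0018, 0.2146]
orientation: [-3.142, -0.0, 1.399]
wrist_force: [0.2, 1.3, 0.1]
gripper_width: 0.0956
gripper_force: 0.0
```

Run:
```python
from h import *
s=robot.observe();print(s['clock'],s['tcp_pos'],s['orientation'],s['qpos'])
P,im,d=cap('wrist');cv2.imwrite('pics/w1.png',im[...,::-1]);X=pts(P,d);np.savez('w1.npz',im=im,d=d,**P)
m=((X[...,2]>.088)&(X[...,2]<.106)&(np.hypot(X[...,0]-.5286,X[...,1]+.002)<.05)).astype(np.uint8)
c=max(cv2.findContours(m,0,1)[0],key=cv2.contourArea);r=cv2.minAreaRect(c)
q=np.array([ray(P,u,v,.1) for u,v in cv2.boxPoints(r)]);print(r,q.round(4),q.mean(0),np.percentile(X[m>0][:,2],[5,50,95]))
e=np.diff(q,axis=0);print(np.linalg.norm(e,axis=1),np.degrees(np.arctan2(e[:,1],e[:,0])))
p=X[m>0];p=p[p[:,2]>.096];print((p.min(0)+p.max(0))/2)
```

```text
2.6 [ 0.52888017 -0.00178055  0.21462652] [-3.14153245e+00 -3.13389891e-06  1.39881281e+00] [-1.04890532e-01 -1.46666938e-01  1.91846158e+00  7.31023770e-06
  1.36985787e+00  6.70915263e-02]
((316.5, 189.5), (59.0, 15.0), 90.0) [[ 0.5257  0.0243  0.1   ]
 [ 0.5376  0.0222  0.1   ]
 [ 0.5293 -0.0271  0.1   ]
 [ 0.5168 -0.0249  0.1   ]] [ 0.5273692 -0.0013457  0.1      ] [0.09674541 0.0992587  0.10062254]
[0.01213781 0.05000322 0.01264308] [ -9.84420515 -99.60073652 170.16914162]
[ 0.52703229 -0.00222978  0.09897333]
```

View pics/w1.png

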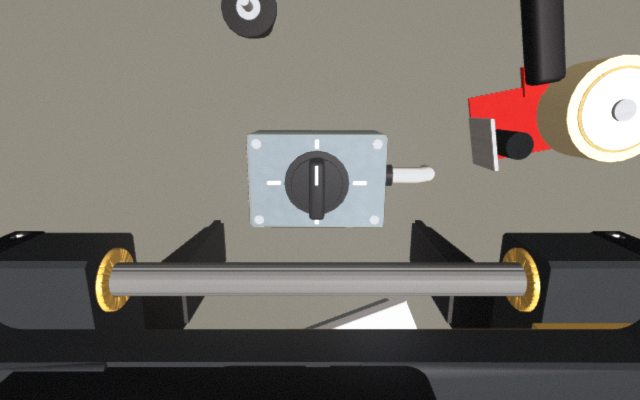

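The wrist view shows the isolator bar at (317,190), upright in the image and aligned with the gripper. Its centre is (0.528, -0.0016) with its top at 0.0995. I'll descend and close on it.

Emit:
apply_moves(
  commands=[
    [[-1,0,-40,0,0,0,1],[-1,0,-80,0,0,0,1],[-1,0,-115,0,0,0,1],[-1,0,-132,0,0,0,1],[-1,0,-140,0,0,0,1],[-1,0,-140,0,0,0,0.5],[-1,0,-140,0,0,0,0],[-1,0,-140,0,0,0,0],[-1,0,-140,0,0,0,0],[-1,0,-140,0,0,0,0]],
  ],
  squeeze=20,
)

```text
clock: 3.9
tcp_pos: [0.528, -0.0018, 0.0749]
orientation: [3.141, -0.0, 1.399]
wrist_force: [0.3, -0.5, -0.3]
gripper_width: 0.0503
gripper_force: 0.0
```

Emit:
apply_moves(
  commands=[
    [[0,0,0,0,0,0,0],[0,0,0,0,0,0,0],[0,0,0,0,0,0,0],[0,0,0,0,0,0,0],[0,0,0,0,0,0,0],[0,0,0,0,0,0,0],[0,0,0,0,0,0,0],[0,0,0,0,0,0,0],[0,0,0,0,0,0,0],[0,0,0,0,0,0,0]],
  ],
)

```text
clock: 5.15
tcp_pos: [0.5279, -0.0018, 0.0746]
orientation: [3.142, -0.0, 1.399]
wrist_force: [2.2, 0.1, -1.6]
gripper_width: 0.0128
gripper_force: 20.0
```

Gripped: the opening is 12.8 mm, matching the 13 mm bar. Now I'll turn it clockwise.

Emit:
apply_moves(
  commands=[
    [[0,0,0,0,0,-0.16,0],[0,0,0,0,0,-0.33,0],[0,0,0,0,0,-0.5,0],[0,0,0,0,0,-0.67,0],[0,0,0,0,0,-0.84,0],[0,0,0,0,0,-1.01,0],[0,0,0,0,0,-1.18,0],[0,0,0,0,0,-1.34,0],[0,0,0,0,0,-1.48,0],[0,0,0,0,0,-1.56,0]],
  ],
)

```text
clock: 6.4
tcp_pos: [0.5286, -0.0027, 0.0747]
orientation: [3.14, -0.002, -0.164]
wrist_force: [3.9, -2.6, -3.2]
gripper_width: 0.0127
gripper_force: 20.0
```

Emit:
apply_moves(
  commands=[
    [[0,0,0,0,0,-0.01,0],[0,0,0,0,0,-0.01,0],[0,0,0,0,0,-0.01,0.3],[0,0,0,0,0,-0.01,0.6],[0,0,0,0,0,-0.01,0.8],[0,0,0,0,0,-0.01,0.8],[0,0,0,0,0,-0.01,0.8],[0,0,0,0,0,-0.01,0.8],[0,0,0,0,0,-0.01,0.8],[0,0,0,0,0,-0.01,0.8]],
  ],
)

```text
clock: 7.65
tcp_pos: [0.5279, -0.0018, 0.0747]
orientation: [-3.142, 0.0, -0.171]
wrist_force: [-0.0, 0.1, 0.1]
gripper_width: 0.0756
gripper_force: 0.0
```

Emit:
apply_moves(
  commands=[
    [[0,0,40,0,0,0,1],[0,0,85,0,0,0.0,1],[10,40,120,0,0,0.02,1],[24,90,120,0,0,0.05,1],[38,140,120,0,0,0.08,1],[52,190,120,0,0,0.11,1],[66,240,120,0,0,0.14,1],[80,290,120,0,0,0.17,1],[91,326,120,0,0,0.19,1],[91,336,120,0,0,0.19,1]],
  ],
)

```text
clock: 8.9
tcp_pos: [0.6189, 0.336, 0.194]
orientation: [3.141, 0.001, 0.021]
wrist_force: [0.1, -0.6, -0.1]
gripper_width: 0.095
gripper_force: 0.0
```

Run:
```python
from h import *
s=robot.observe();print(s['clock'],s['tcp_pos'],s['orientation'])
T,ti,td=cap('top');XT=pts(T,td)
S,si,sd=cap('scene');XS=pts(S,sd)
m=((XT[...,2]>.09)&(XT[...,2]<.106)&(np.hypot(XT[...,0]-.528,XT[...,1]+.002)<.05))
p=XT[m];e=np.linalg.eigh(np.cov(p[:,:2].T))[1][:,1];print('bar',len(p),p.mean(0),np.degrees(np.arctan2(e[1],e[0])))
P,im,d=cap('wrist');X=pts(P,d)
for nm,Y in [('w',X),('s',XS)]:
    n=np.hypot(Y[...,0]-.6187,Y[...,1]-.334)<.04
    for a,b in [(.066,.09),(.03,.062)]:
        q=Y[n&(Y[...,2]>a)&(Y[...,2]<b)]
        if len(q): print(nm,a,len(q),q.mean(0).round(4),q.min(0).round(4),q.max(0).round(4))
im=im.copy()
cv2.imwrite('pics/w2.png',np.hstack([im[...,::-1],ti[100:300,160:360,::-1].repeat(2,0).repeat(2,1)])[:, :1040][:, 240:1040])
np.savez('w2.npz',im=im,d=d,**P)
```

```text
8.9 [0.61886216 0.33603391 0.19401495] [3.14134035e+00 6.71507333e-04 2.07174895e-02]
bar 88 [ 0.52880074 -0.00187834  0.09847784] 171.0318513151971
w 0.066 161 [0.6173 0.3345 0.0767] [0.6069 0.3253 0.066 ] [0.6256 0.3434 0.0854]
w 0.03 992 [0.6294 0.3346 0.0485] [0.5894 0.3065 0.03  ] [0.6446 0.3627 0.062 ]
s 0.066 25 [0.6216 0.3334 0.0738] [0.6121 0.327  0.066 ] [0.6411 0.339  0.0846]
s 0.03 158 [0.6291 0.3297 0.0522] [0.5943 0.3062 0.0355] [0.6446 0.3615 0.0619]
```

View pics/w2.png

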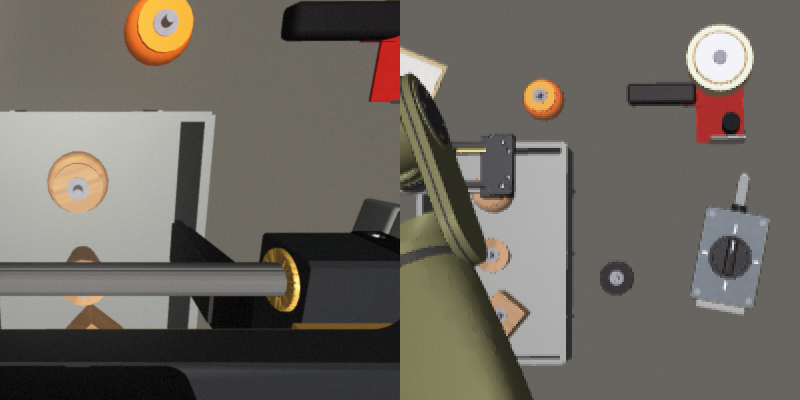

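The combined view shows the handle now lying along the box at about -9°, so the isolator is on. The bun in the wrist view is at (78,182) with its stud top 85 mm high, centred at (0.617, 0.3345). I'll descend to the bulge at z = 0.035 and close.

Emit:
apply_moves(
  commands=[
    [[-2,-1.5,-30,0,0,-0.02,1],[-2,-1.5,-75,0,0,-0.02,1],[-2,-1.5,-115,0,0,-0.02,1],[-2,-1.5,-145,0,0,-0.02,1],[-2,-1.5,-165,0,0,-0.02,1],[-2,-1.5,-178,0,0,-0.02,1],[-2,-1.5,-178,0,0,-0.02,1],[-2,-1.5,-178,0,0,-0.02,0.6],[-2,-1.5,-178,0,0,-0.02,0.3],[-2,-1.5,-178,0,0,-0.02,0.3]],
  ],
  squeeze=18,
)

```text
clock: 10.3
tcp_pos: [0.6174, 0.333, 0.0176]
orientation: [-3.141, -0.001, -0.001]
wrist_force: [-0.3, 0.6, 0.3]
gripper_width: 0.0706
gripper_force: 0.0
```

Emit:
apply_moves(
  commands=[
    [[0,0,0,0,0,0,0.3],[0,0,0,0,0,0,0.3],[0,0,0,0,0,0,0.3],[0,0,0,0,0,0,0.3],[0,0,0,0,0,0,0.3],[0,0,0,0,0,0,0.3],[0,0,0,0,0,0,0.3],[0,0,0,0,0,0,0.3],[0,0,0,0,0,0,0.3],[0,0,0,0,0,0,0.3]],
  ],
)

```text
clock: 11.55
tcp_pos: [0.617, 0.3329, 0.0169]
orientation: [-3.141, -0.0, -0.001]
wrist_force: [-0.2, 2.0, 4.3]
gripper_width: 0.0565
gripper_force: 18.0
```

The opening of 56.5 mm and the 4 N upward push suggest the pads sit slightly above the bulge. I'll regrip 4 mm lower.

Emit:
apply_moves(
  commands=[
    [[0,1,0,0,0,0,0.75],[0,1,0,0,0,0,0.75],[0,1,0,0,0,0,0.75],[0,1,-2,0,0,0,0.75],[0,1,-4,0,0,0,0.75],[0,1,-4,0,0,0,0.3],[0,1,-4,0,0,0,0.3],[0,1,-4,0,0,0,0.3],[0,1,-4,0,0,0,0.3],[0,1,-4,0,0,0,0.3]],
  ],
)

```text
clock: 12.8
tcp_pos: [0.6169, 0.3337, 0.0126]
orientation: [3.142, -0.0, -0.001]
wrist_force: [-0.1, -0.7, -0.4]
gripper_width: 0.056
gripper_force: 18.0
```

Emit:
apply_moves(
  commands=[
    [[0,0,0,0,0,0,0.3],[0,0,0,0,0,0,0.3],[0,0,0,0,0,0,0.3],[0,0,0,0,0,0,0.3],[0,0,0,0,0,0,0.3],[0,0,0,0,0,0,0.3],[0,0,0,0,0,0,0.3],[0,0,0,0,0,0,0.3],[0,0,0,0,0,0,0.3],[0,0,0,0,0,0,0.3]],
  ],
)

```text
clock: 14.05
tcp_pos: [0.6169, 0.3337, 0.0127]
orientation: [-3.142, -0.0, -0.001]
wrist_force: [-0.1, -0.6, -0.1]
gripper_width: 0.0562
gripper_force: 18.0
```

Emit:
apply_moves(
  commands=[
    [[0,0,3,0,0,0,0.3],[0,0,8,0,0,0,0.3],[0,0,18,0,0,0,0.3],[0,0,32,0,0,0,0.3],[0,0,50,0,0,0,0.3],[0,0,75,0,0,0,0.3],[0,0,100,0,0,0,0.3],[0,0,125,0,0,0,0.3],[0,0,145,0,0,0,0.3],[0,0,155,0,0,0,0.3]],
  ],
)

```text
clock: 15.3
tcp_pos: [0.6176, 0.334, 0.1701]
orientation: [-3.14, -0.003, -0.001]
wrist_force: [0.3, -0.3, -1.3]
gripper_width: 0.0562
gripper_force: 18.0
```

Run:
```python
from h import *
s=robot.observe();print(s['clock'],s['tcp_pos'],s['gripper_width'],s['wrist_force'])
S,si,sd=cap('scene');P,im,d=cap('wrist');X=pts(P,d)
cv2.imwrite('pics/lift.png',np.vstack([cv2.resize(si[90:250,360:500],None,fx=2,fy=2)[:, :, ::-1][:, :280],cv2.resize(im[:,100:540],(280,254))[...,::-1]]))
n=np.hypot(X[...,0]-.617,X[...,1]-.334)<.04
q=X[n&(X[...,2]>.235-.01)&(X[...,2]<.26)];print(len(q),q.mean(0),q.min(0),q.max(0))
```

```text
15.3 [0.61757059 0.33401024 0.17014101] 0.056230211980972375 [ 0.33282477 -0.32296687 -1.33269345]
3249 [0.62162871 0.33376576 0.24196579] [0.60534027 0.30315552 0.22501832] [0.64654279 0.3640116  0.25999917]
```

View pics/lift.png

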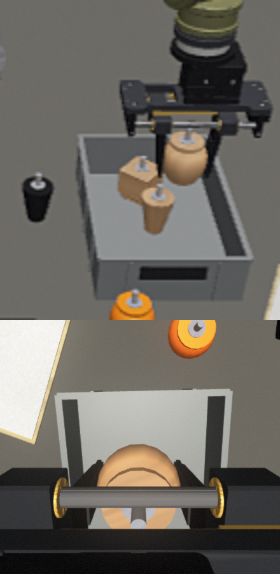

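The view shows the bun held upright in the fingers (scene crop (187,158)), with the cone and block still in the bin. Carrying it to the scale.

Emit:
apply_moves(
  commands=[
    [[-2,-10,5,0,0,0,0.3],[-6,-30,10,0,0,0,0.3],[-12,-60,10,0,0,0,0.3],[-20,-100,10,0,0,0,0.3],[-28,-140,10,0,0,0,0.3],[-36,-180,10,0,0,0,0.3],[-44,-220,10,0,0,0,0.3],[-52,-260,10,0,0,0,0.3],[-60,-300,10,0,0,0,0.3],[-68,-340,10,0,0,0,0.3]],
  ],
)

```text
clock: 16.65
tcp_pos: [0.5474, -0.0085, 0.1773]
orientation: [3.141, 0.001, -0.002]
wrist_force: [0.5, 0.1, -0.8]
gripper_width: 0.0562
gripper_force: 18.0
```

Emit:
apply_moves(
  commands=[
    [[-8,-40,0,0,0,0,0.3],[-16,-80,0,0,0,0,0.3],[-24,-120,0,0,0,0,0.3],[-32,-160,0,0,0,0,0.3],[-40,-200,0,0,0,0,0.3],[-47,-235,0,0,0,0,0.3],[-53,-265,0,0,0,0,0.3],[-57,-283,0,0,0,0,0.3],[-58,-291,0,0,0,0,0.3],[-58,-291,0,0,0,0,0.3]],
  ],
)

```text
clock: 17.9
tcp_pos: [0.4907, -0.2972, 0.1775]
orientation: [-3.141, 0.0, -0.002]
wrist_force: [-0.7, 0.4, -0.5]
gripper_width: 0.0561
gripper_force: 18.0
```

Run:
```python
from h import *
s=robot.observe();print(s['clock'],s['tcp_pos'],s['orientation'],s['gripper_width'],s['wrist_force'])
P,im,d=cap('wrist');X=pts(P,d)
S,si,sd=cap('scene');XS=pts(S,sd)
n=np.hypot(X[...,0]-.491,X[...,1]+.297)<.04
q=X[n&(X[...,2]>.235)&(X[...,2]<.27)];print('stud',len(q),q.mean(0),q.max(0))
# platform outline in the scene view: plane height and centre
m=((np.abs(XS[...,2]-.063)<.006)&(XS[...,1]<-.1)&(XS[...,1]>-.5)&(XS[...,0]>.3)&(XS[...,0]<.7)).astype(np.uint8)
c=max(cv2.findContours(m,0,1)[0],key=cv2.contourArea);h=np.array([ray(S,*p[0],.063)[:2] for p in cv2.convexHull(c)],np.float32)
print(cv2.minAreaRect(h),np.median(XS[m>0][:,2]))
# lowest visible bun points, scene view
h=cv2.cvtColor(si,cv2.COLOR_RGB2HSV);w=(h[...,0]<20)&(h[...,1]>70)&(np.hypot(XS[...,0]-.491,XS[...,1]+.297)<.05)&(XS[...,2]>.1)
print(w.sum(),XS[w].min(0),XS[w].max(0))
```

```text
17.9 [ 0.49069189 -0.29720281  0.17751047] [-3.14106539e+00  2.13897784e-04 -1.59369162e-03] 0.05612455447790386 [-0.66452914  0.40089331 -0.5010616 ]
stud 4470 [ 0.50342281 -0.29734919  0.25689603] [ 0.52092205 -0.26724193  0.26999965]
((0.49580392241477966, -0.2971970736980438), (0.28628742694854736, 0.2590859830379486), 13.081526756286621) 0.06265553945747708
395 [ 0.47148795 -0.34653381  0.16992929] [ 0.52973898 -0.26099343  0.43710806]
```

Both views agree on the pan: centre about (0.492, -0.297), height 0.063. Lowering, with slow final steps.

Emit:
apply_moves(
  commands=[
    [[1,0,-15,0,0,0,0.3],[1,0,-35,0,0,0,0.3],[1,0,-55,0,0,0,0.3],[1,0,-72,0,0,0,0.3],[1,0,-85,0,0,0,0.3],[1,0,-94,0,0,0,0.3],[1,0,-99,0,0,0,0.3],[1,0,-101,0,0,0,0.3],[1,0,-102,0,0,0,0.3],[1,0,-102.5,0,0,0,0.3]],
  ],
)

```text
clock: 19.25
tcp_pos: [0.4922, -0.2975, 0.0756]
orientation: [3.141, -0.001, -0.001]
wrist_force: [0.2, 0.4, -0.9]
gripper_width: 0.0561
gripper_force: 18.0
```

Emit:
apply_moves(
  commands=[
    [[0,0,-0.3,0,0,0,0.3],[0,0,-0.6,0,0,0,0.3],[0,0,-0.9,0,0,0,0.3],[0,0,-1.2,0,0,0,0.3],[0,0,-1.5,0,0,0,0.3],[0,0,-1.7,0,0,0,0.3],[0,0,-1.9,0,0,0,0.3],[0,0,-2.1,0,0,0,0.3],[0,0,-2.3,0,0,0,0.3],[0,0,-2.5,0,0,0,0.3]],
  ],
)

```text
clock: 20.5
tcp_pos: [0.4919, -0.2973, 0.0727]
orientation: [-3.142, 0.0, -0.001]
wrist_force: [0.0, -0.1, -1.5]
gripper_width: 0.056
gripper_force: 18.0
```

Emit:
apply_moves(
  commands=[
    [[0,0,-0.2,0,0,0,0.3],[0,0,-0.4,0,0,0,0.3],[0,0,-0.6,0,0,0,0.3],[0,0,-0.8,0,0,0,0.3],[0,0,-1.0,0,0,0,0.3],[0,0,-1.0,0,0,0,0.3],[0,0,-1.0,0,0,0,0.3],[0,0,-1.0,0,0,0,0.3],[0,0,-1.0,0,0,0,0.3],[0,0,-1.0,0,0,0,0.3]],
  ],
)

```text
clock: 21.75
tcp_pos: [0.4919, -0.2973, 0.0717]
orientation: [-3.142, -0.0, -0.001]
wrist_force: [0.3, -0.1, -0.3]
gripper_width: 0.0559
gripper_force: 18.0
```

Emit:
apply_moves(
  commands=[
    [[0,0,-0.2,0,0,0,0.3],[0,0,-0.3,0,0,0,0.3],[0,0,-0.4,0,0,0,0.3],[0,0,-0.5,0,0,0,0.3],[0,0,-0.5,0,0,0,0.3],[0,0,-0.5,0,0,0,0.3],[0,0,-0.5,0,0,0,0.3],[0,0,-0.5,0,0,0,0.3],[0,0,-0.5,0,0,0,0.3],[0,0,-0.5,0,0,0,0.3]],
  ],
)

```text
clock: 23.0
tcp_pos: [0.492, -0.2973, 0.0716]
orientation: [3.142, -0.0, -0.001]
wrist_force: [-2.4, 0.8, 4.8]
gripper_width: 0.056
gripper_force: 18.0
```

Contact at about 5 N. I'll ease back 0.3 mm, open, and then rise straight up.

Emit:
apply_moves(
  commands=[
    [[0,0,0.2,0,0,0,0.3],[0,0,0.3,0,0,0,0.3],[0,0,0.3,0,0,0,0.3],[0,0,0.3,0,0,0,0.6],[0,0,0.3,0,0,0,0.7],[0,0,0.3,0,0,0,0.8],[0,0,0.3,0,0,0,0.9],[0,0,0.3,0,0,0,1],[0,0,0.3,0,0,0,1],[0,0,0.3,0,0,0,1]],
  ],
  squeeze=5,
)

```text
clock: 24.25
tcp_pos: [0.4919, -0.2973, 0.0715]
orientation: [3.142, -0.0, -0.001]
wrist_force: [0.7, 0.5, 0.1]
gripper_width: 0.0952
gripper_force: 0.0
```

Emit:
apply_moves(
  commands=[
    [[0,0,0,0,0,0,1],[0,0,5,0,0,0,1],[0,0,20,0,0,0,1],[0,0,45,0,0,0,1],[0,0,75,0,0,0,1],[0,0,105,0,0,0,1],[0,30,135,0,0,0,1],[0,80,140,0,0,0,1],[0,130,140,0,0,0,1],[0,160,140,0,0,0,1]],
  ],
)

```text
clock: 25.5
tcp_pos: [0.492, -0.1355, 0.2132]
orientation: [3.141, -0.002, 0.0]
wrist_force: [0.6, -0.8, -0.0]
gripper_width: 0.0948
gripper_force: 0.0
```

Emit:
apply_moves(
  commands=[
    [[-10,40,0,0,0,0,1],[-20,80,0,0,0,0,1],[-30,120,0,0,0,0,1],[-40,160,0,0,0,0,1],[-50,200,0,0,0,0,1],[-60,240,0,0,0,0,1],[-70,280,0,0,0,0,1],[-70,300,0,0,0,0,1],[-70,300,0,0,0,0,1],[-70,300,0,0,0,0,1]],
  ],
)

```text
clock: 26.75
tcp_pos: [0.4221, 0.1623, 0.2121]
orientation: [3.141, -0.001, -0.001]
wrist_force: [0.5, -0.5, 0.1]
gripper_width: 0.0954
gripper_force: 0.0
```

Run:
```python
from h import *
T,ti,td=cap('top');X=pts(T,td);S,si,sd=cap('scene')
h=cv2.cvtColor(ti,cv2.COLOR_RGB2HSV);w=((h[...,0]<20)&(h[...,1]>70)).astype(np.uint8);w[:,:380]=0;w[:,500:]=0;w[:180]=0;w[310:]=0
c=max(cv2.findContours(w,0,1)[0],key=cv2.contourArea);r=cv2.minAreaRect(c);print(r,ray(T,*r[0],.094))
q=X[(np.hypot(X[...,0]-.492,X[...,1]+.297)<.04)&(X[...,2]>.125)];print('stud',len(q),q.mean(0),q.max(0))
m=((X[...,2]>.09)&(X[...,2]<.106)&(np.hypot(X[...,0]-.528,X[...,1]+.002)<.05));p=X[m]
e=np.linalg.eigh(np.cov(p[:,:2].T))[1][:,1];print('bar',len(p),np.degrees(np.arctan2(e[1],e[0])))
cv2.imwrite('pics/end.png',np.vstack([cv2.resize(ti[100:320,150:510],(720,440))[:300][...,::-1],cv2.resize(si[140:290,170:530],(720,300))[...,::-1]]))
print(robot.observe()['clock'])
```

```text
((434.0, 242.0), (20.0, 20.0), 90.0) [ 0.49460557 -0.29699447  0.094     ]
stud 31 [ 0.49455159 -0.29485261  0.13131407] [ 0.51031245 -0.27487564  0.14522127]
bar 89 171.15605677664198
26.85
```

View pics/end.png

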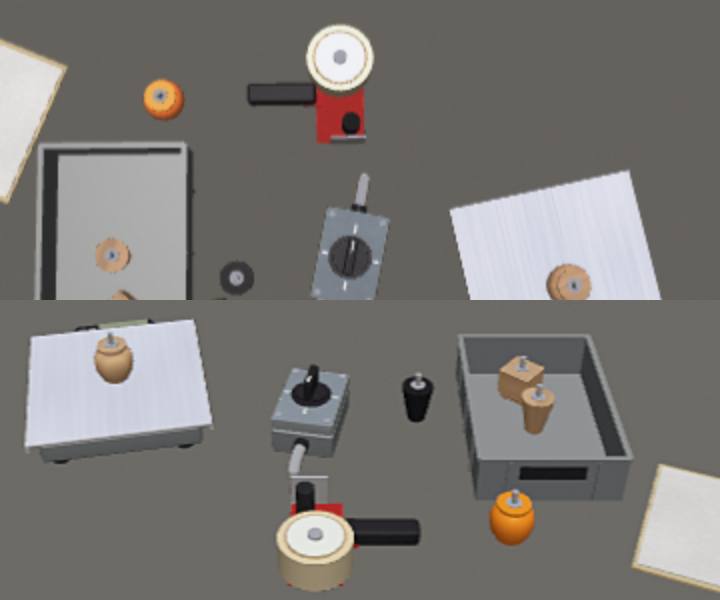

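The bun stands upright near the platform's middle (scene crop (113,360)), at about (0.4945, -0.297). The handle is still on, the cone and block are in the bin, and the bin and tape gun are unmoved.

```bash
python3 -c "
from workcell import robot
print(robot.finish_job())"
```

```text
the job is handed in; nothing more can be done
None
```

The job is handed in: the isolator was turned on before the bun foot was lifted and is still on, and the bun foot stands upright within about 4 mm of the middle of the scale's platform; the other two feet, the bin and the tape gun look unmoved, and it took about 27 s of the 64 s allowed.

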